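# Press the raised polish-tin lid home

### The job

Three like aluminium polish tins stand on the shoe-polish bench, and one of them was not closed properly: its lid stands up nearly two centimetres, showing the dark neck beneath. With the fingertips on the middle of that lid, so that it does not go on crooked, press it gently down until it is fully home, then take the hand well clear (ten centimetres or more away). Do not lift, tip or push the tin about, and leave the two shut tins and the other things standing among them untouched.

Things in the scene. Friction and masses are not known exactly. Their poses are not given: they have to be found in the camera images.
- tin_open: The round aluminium polish tin whose lid is raised: 84 mm across, loose, about 140 g with its lid. Origin at the centre of its underside, z up. 38 mm high when shut, 54 to 58 mm at the start, with a dark neck 74 mm across showing under the raised lid. It may stand in any of the three tin places.
- lid_top (a point): Centre of the flat top of the raised lid, the spot to press. The lid is a plain flat aluminium disc 84 mm across with a 23.5 mm skirt; it only slides straight up and down on the tin's neck and does not fall off sideways. This point is 38 mm above the tin's underside when the lid is home.
- lid (a joint): How far the lid stands above its shut position, m: 0 is fully home, 0.020 is the top of its travel; it starts between 0.016 and 0.020. A steady friction of about 5 N resists it along the whole travel, plus slight damping (15 N s/m); it stays where it is left, without spring. At 0 it meets a hard stop.
- tin_shut_1: A like aluminium tin, properly shut: 84 mm across, 38 mm high, loose, to be left alone. Origin at the centre of its underside.
- tin_shut_2: The other shut tin, the same: 84 mm across, 38 mm high, loose, to be left alone. Origin at the centre of its underside.
- jar: Small glass jar with a steel screw-top lid, 54 mm across, 68 mm high, loose, to be left alone. Origin at the centre of its underside. The bench's fixed equipment stays outside the work: a green caddy 230 mm high on the right and shoe boxes 206 mm high on the left, both more than 0.3 m to the side of the robot's middle line, and a tray 50 mm high at the back.
- brush: Suede brush lying on its black nylon bristles, wooden back 150 mm long (its x) by 50 mm, 38 mm high, loose, to be left alone. Origin at the centre of its underside.
- horn: Flat wooden shoe horn, about 175 mm long (its x, wide end to +x) by 40 mm, 12 mm high, loose, to be left alone. Origin near its middle, on its underside.
- dauber: Small round polish dauber standing on its bristles, 40 mm across, 70 mm high with a wooden knob, loose, to be left alone. Origin at the centre of its underside.
- bottle: Small upright plastic bottle, 36 mm across, 90 mm high, loose, to be left alone. Origin at the centre of its underside.
Mind the look-alikes: they are no part of the job. Leave any blue or pink look-alike of the tin_open alone.

How it is judged:
By the outcome, as a careful person would: the job done as asked, in the order asked, and still so for the second after the job is handed in, with the robot touching nothing.
It also fails if it takes over 32 s, if anything falls off the work surface, if the arm or the gripper's body presses on something with over 40 N, if the wrist force passes 120 N, or if a joint passes its speed limit or range.

### The arm

A 6-joint arm with a two-finger parallel gripper is mounted at the origin on the work surface. World frame = base frame: x ahead of the robot, y to its left, z up, the work surface at z = 0. Lengths are in m, angles in rad, forces in N, time in s.
With the tool pointing down it reaches from about 0.35 to 0.85 m from the base axis. Payload 8.1 kg.
Tool frame: the origin (TCP) lies on the centre line of the jaws, within the pads' length; the fingertips stand 25 mm ahead of it and the grasp point (between the pads) lies 6 mm ahead of it (r.tip_reach is the distance from the TCP to the fingertips, in m); y points along the fingers, x is the direction in which the jaws open and shut, and the axes are right-handed (so a half turn about y gives the same grasp; the last joint's range is limited). The gripper opens to 85 mm and grips with 20 to 120 N. Pads are 22 mm wide; open, the fingers measure 114 mm over their backs; the gripper's body (76 mm by 85 mm) begins 54 mm behind the grasp point. The pads swing forward as they close: fully open they stand 13 mm farther back than shut.
Start: joints at [-1.23, 0.13, 1.488, -0, 1.523, -0.085], TCP at [0.248, -0.546, 0.256] pointing down, gripper open.
Joint ranges: [-2.96, 2.96], [-0.89, 2.26], [0.02, 2.5], [-1.34, 4.48], [0, 2.73], [-2.66, 2.66]. Speed limits (rad/s): [2.39, 2.39, 2.79, 3.14, 3.14, 3.14].

### API

Orientations are given as a unit quaternion [x, y, z, w].
In Python, from rig import monitor, optics, workorder, r gives the robot as it stands.
- The arm moves only by the shell command python3 -m pendant 'ROWS'. ROWS is JSON, a list of rows, each a list of 7 numbers: the gripper's target within -1 to 1 (fully open at 1, half-way at 0, shut at -1), then the shift along the tool's x, y, z in mm, then the turn, a rotation vector about the tool's x, y, z in units of 8 degrees (1.0 is 8 degrees). In form: [[gripper, tx, ty, tz, wx, wy, wz], ...]. A call has 1 to 10 rows; each row shifts and turns the pose as measured when the row begins, along the tool's axes as they then stand; what a row does not reach is not made up. A row lasts 1/8 s, in which the tool goes at most 62.5 mm and 10.7 degrees, less where a joint would pass 70% of its speed; a pose out of reach is approached as far as the arm can. A call with a gripper value outside its range is refused whole. The fingers move at their own pace and stop on an object; the grip force is fixed at half the most. Time passes only in rows, so rows that do not move let the fingers close. It gives the time, the measured TCP pose, the force and the opening at its end, in the units of the state.
- monitor.observe(): the state, without advancing time (a new reading comes with each control period).
- optics.camera(name): name is "side" or "top" or "wrist"; returns (picture, depth): 400x640x3 uint8, blue, green, red; 400x640 float32, m along the optical axis (not along the pixel's ray), 0 where there is no reading.
- optics.get_calibration(name): a dict with "intrinsics" (3x3 intrinsics, pixels), "origin" and "attitude" of the camera in the world; the wrist camera has in their place "T_tool_cam" (4x4, takes a point from camera to tool coordinates, whose origin is the TCP and whose axes are the tool frame's). Camera axes: x right, y up, looking along -z (the intrinsics and any distortion apply to the point x, -y, -z); pixel columns grow to the right and rows downward; lengths in m; the calibration is good to about 2 mm. A picture is of the moment at which its call begins: read the wrist's pose just before it. get_calibration takes no time and is no camera call.
- workorder.finish_job(): hands the job in, once; it reports no verdict.
Trained networks look in the newest picture that a camera, given by its name, has taken for a name from the list of things; names that differ only in an ending like _2 or _b are one class to them, and where a whole thing is asked for, a point or a joint stands for the part that bears it (a point fixed in the world has none). Each returns a list of dicts, best first, with "p" (0 to 1); they miss things now and then, are a little off and sometimes report something else, mostly with a low value. They report only what shows in the picture. A call takes as long as a camera call. They do not tell look-alikes from the thing itself.
- optics.spot_in(camera, label): "pixel" ([column, row] in pixels, amid what is visible of it).
- optics.trace(camera, label): "mask" (400x640 bool, what is visible of it) and "pixel" ([column, row] in pixels, amid what is visible of it).
- optics.pinpoint(camera, label): "pixel" ([column, row] in pixels: a listed point, or the origin of a listed thing).
The state is a dict: "clock": time; "qpos": joint angles; "joint_velocities": joint speeds; "effort": joint torques, N m; "eef_pos": TCP position; "orientation": TCP orientation; "force": force on the tool from outside, world axes, zero at the start; "torque": the same for the moment, N m; "gripper_width": finger opening in m.
Only numpy, scipy, OpenCV 4.12 (cv2) and the standard library are available. Lean on these libraries where they do the work, as an engineer would, in place of code of your own. Each camera call takes 0.05 s, during which the arm holds its last target.

## Working session

There is one attempt and no reset: what is moved stays moved. The work goes in short steps, Python scripts to look and compute and a shell command to move; the robot and the scene stay as the last step left them, time stands still between calls to the robot, and variables do not carry over. Pictures are saved under pics/ and viewed, and the job is handed in when it is done.

```bash
mkdir -p pics; ls; cat > h.py <<'E'
import numpy as np, cv2
from scipy.spatial.transform import Rotation as R
from rig import monitor, optics, workorder, r
E
python3 - <<'E'
from h import *
s=monitor.observe();print({k:np.round(v,3).tolist() for k,v in s.items()}, r.tip_reach)
for n in("top","side"):
    c=optics.get_calibration(n);print(n,c)
    p,d=optics.camera(n);cv2.imwrite(f"pics/{n}0.png",p);np.save(f"{n}0.npy",d)
    for l in("tin_open","lid_top"):
        f=optics.pinpoint if l=="lid_top" else optics.spot_in
        print(l,[(np.round(q["pixel"]).tolist(),round(q["p"],2)) for q in f(n,l)])
E
```

```text
pics
{'clock': 0.0, 'qpos': [-1.23, 0.131, 1.489, 0.0, 1.523, -0.085], 'joint_velocities': [0.0, 0.0, -0.0, -0.001, -0.001, 0.001], 'effort': [-0.001, -56.941, -50.055, -0.0, 0.015, 0.0], 'eef_pos': [0.248, -0.546, 0.255], 'orientation': [-0.594, 0.384, -0.383, 0.595], 'force': [0.225, 0.044, -0.306], 'torque': [0.008, 0.019, -0.03], 'gripper_width': 0.085} 0.025
top {'intrinsics': array([[476.63208121,   0.        , 308.10917119],
       [  0.        , 476.63208121, 195.77935061],
       [  0.        ,   0.        ,   1.        ]]), 'origin': array([0.50653049, 0.00186068, 0.92772462]), 'attitude': array([ 0.02038084, -0.00629522, -0.69657412,  0.71716768])}
tin_open [([304.0, 107.0], 0.78), ([385.0, 114.0], 0.65), ([322.0, 187.0], 0.6)]
lid_top [([318.0, 188.0], 0.88), ([300.0, 106.0], 0.81), ([389.0, 109.0], 0.71), ([261.0, 246.0], 0.58), ([376.0, 251.0], 0.53)]
side {'intrinsics': array([[389.99414366,   0.        , 317.5451468 ],
       [  0.        , 389.99414366, 199.61810093],
       [  0.        ,   0.        ,   1.        ]]), 'origin': array([ 0.35020375, -0.5341464 ,  0.66028554]), 'attitude': array([ 0.3686166 , -0.06484946, -0.17936896,  0.9098039 ])}
tin_open [([316.0, 214.0], 0.97), ([373.0, 188.0], 0.88), ([403.0, 237.0], 0.86)]
lid_top [([320.0, 202.0], 0.97), ([402.0, 231.0], 0.97), ([375.0, 180.0], 0.69)]
```

View pics/top0.png

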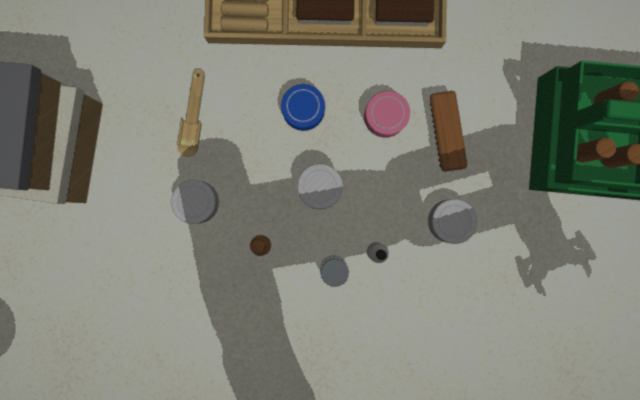

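View pics/side0.png

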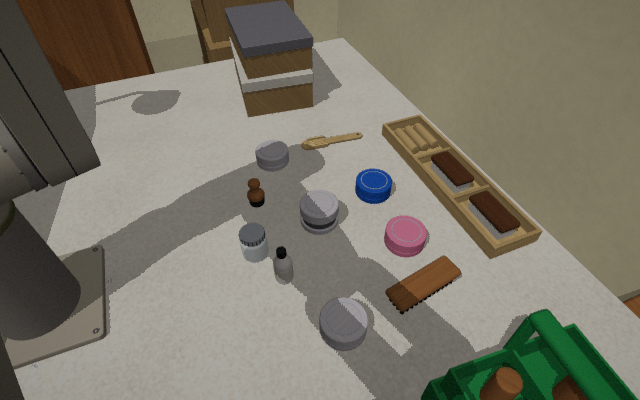

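The aluminium tins in the top view are at (194,202), (320,187) and (453,222). In the side view the middle one, at (319,210), shows a dark band, so it fits the description. The blue (304,107) and pink (387,114) tins are look-alikes. I'll confirm with a crop and the depth.

```bash
cat >> h.py <<'E'
def cloud(n,d):
    c=optics.get_calibration(n);K=c["intrinsics"];v,u=np.indices(d.shape)
    P=np.stack([(u-K[0,2])/K[0,0]*d,-(v-K[1,2])/K[1,1]*d,-d],-1)
    return P@R.from_quat(c["attitude"]).as_matrix().T+c["origin"]
E
python3 - <<'E'
from h import *
p=cv2.imread("pics/side0.png");cv2.imwrite("pics/crop.png",cv2.resize(p[130:360,230:430],None,fx=2.5,fy=2.5,interpolation=cv2.INTER_CUBIC))
for n,pts in(("top",[(194,202),(320,187),(453,222),(334,271),(378,252),(260,245)]),("side",[(271,152),(319,203),(343,316)])):
    d=np.load(n+"0.npy");P=cloud(n,d)
    for u,v in pts:print(n,u,v,np.round(np.median(P[v-4:v+5,u-4:u+5].reshape(-1,3),0),4))
    m=(d>0)
    c=P[(v0:=187) if n=="top" else 203,320 if n=="top" else 319]
    for _ in range(4):
        q=P[m&(np.hypot(P[...,0]-c[0],P[...,1]-c[1])<.055)&(abs(P[...,2]-c[2])<.006)]
        (x,y),rad=cv2.minEnclosingCircle((q[:,:2]*1000).astype(np.float32));c=np.array([x/1000,y/1000,np.median(q[:,2])])
    print(n,"lid circle",c,rad,"mean",q.mean(0),len(q))
s=monitor.observe();print(R.from_quat(s["orientation"]).as_matrix().round(3))
E
```

```text
top 194 202 [0.522  0.2335 0.0384]
top 320 187 [ 0.5559 -0.0016  0.0577]
top 453 222 [ 0.499  -0.2496  0.0383]
top 334 271 [ 0.4052 -0.0308  0.0676]
top 378 252 [ 0.4431 -0.1068  0.0856]
top 260 245 [0.4477 0.1034 0.0675]
top lid circle [ 0.55840448 -0.00132625  0.05736105] 41.79376220703125 mean [ 0.55821828 -0.0014318   0.05740607] 1625
side 271 152 [0.5204 0.2246 0.0386]
side 319 203 [ 0.5589 -0.0031  0.0581]
side 343 316 [ 0.5026 -0.2494  0.0388]
side lid circle [ 0.55783154 -0.00234413  0.05795185] 42.236053466796875 mean [ 0.55734892 -0.00509373  0.05781887] 918
[[ 0.413 -0.     0.911]
 [-0.911  0.001  0.413]
 [-0.001 -1.     0.   ]]
```

View pics/crop.png

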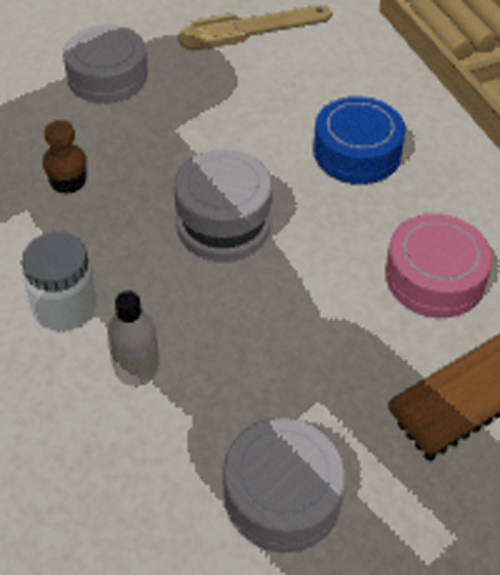

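The crop confirms it. The middle tin shows the dark neck and its top is at about 57.5 mm, against 38 mm for the other two. The lid centre is at about (0.558, -0.002). I'll travel high with the gripper shutting.

```bash
python3 -m pendant '[[-1,-15,-10,20,0,0,0],[-1,-30,-10,40,0,0,0],[-1,-35,0,48,0,0,0],[-1,-35,0,48,0,0,0],[-1,-35,0,48,0,0,0],[-1,-35,0,48,0,0,0],[-1,-35,0,48,0,0,0],[-1,-35,0,48,0,0,0],[-1,-35,0,48,0,0,0],[-1,-35,0,48,0,0,0]]'
cat > st.py <<'E'
from h import *
s=monitor.observe();M=R.from_quat(s["orientation"]).as_matrix();p=np.array(s["eef_pos"])
print("t",s["clock"],"p",p.round(4),"F",np.round(s["force"],2),"w",round(s["gripper_width"],4),"axis",M[:,1].round(4))
print("tool shift mm to lid centre at z=.110:",(M.T@(np.array([.558,-.002,.110])-p)*1000).round(1))
print("tilt fix rotvec (8deg units)",(np.cross([0,1,0],M.T@[0,0,-1])/np.radians(8)).round(3))
E
python3 st.py
```

```text
clock: 1.55
eef_pos: [0.5246, -0.0562, 0.2774]
orientation: [-0.592, 0.384, -0.387, 0.593]
force: [0.1, 0.2, -0.9]
gripper_width: -0.0001
t 1.55 p [ 0.5246 -0.0562  0.2774] F [ 0.11  0.24 -0.86] w -0.0001 axis [ 0.0039 -0.0012 -1.    ]
tool shift mm to lid centre at z=.110: [-36.4 167.5  52. ]
tilt fix rotvec (8deg units) [-0.022  0.     0.019]
```

```bash
python3 -m pendant '[[-1,-20,0,28,0,0,0],[-1,-14,10,20,-0.02,0,0.02],[-1,-1,40,2,0,0,0],[-1,0,40,0,0,0,0],[-1,0,35,0,0,0,0],[-1,0,20,0,0,0,0],[-1,0,0,0,0,0,0]]'; python3 st.py
python3 - <<'E'
from h import *
for n in("side","wrist"):
    p,d=optics.camera(n);cv2.imwrite(f"pics/{n}1.png",p if n=="wrist" else cv2.resize(p[130:360,230:430],None,fx=2.5,fy=2.5))
E
```

```text
clock: 2.42
eef_pos: [0.559, 0.004, 0.1289]
orientation: [-0.594, 0.383, -0.384, 0.595]
force: [0.5, 0.2, 0.4]
gripper_width: 0.0
t 2.425 p [0.559  0.004  0.1289] F [0.52 0.19 0.35] w 0.0 axis [ 2.3e-03  9.0e-04 -1.0e+00]
tool shift mm to lid centre at z=.110: [ 5.1 18.9 -3.4]
tilt fix rotvec (8deg units) [-0.018  0.     0.001]
```

View pics/side1.png

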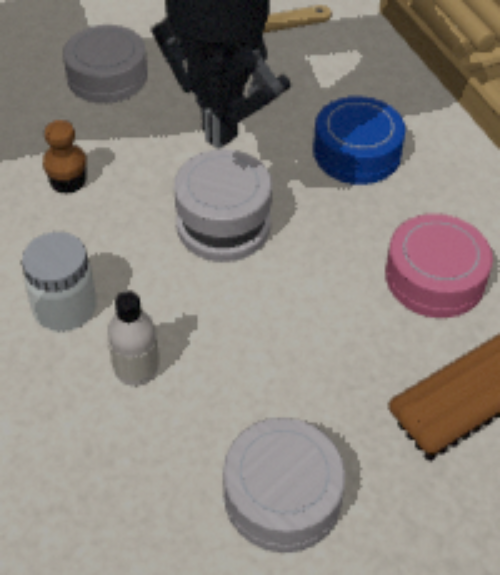

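View pics/wrist1.png

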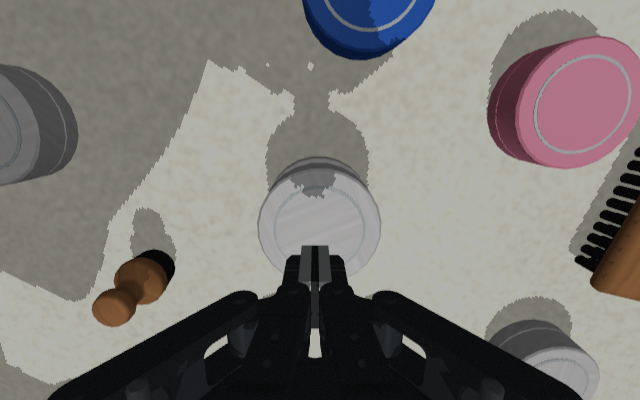

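The fingers are above the lid. The wrist view shows the lid around (318,225), centred left-right on the fingers. I'll use the wrist depth to cross-check the centre.

```bash
python3 - <<'E'
from h import *
s=monitor.observe();T=np.eye(4);T[:3,:3]=R.from_quat(s["orientation"]).as_matrix();T[:3,3]=s["eef_pos"]
p,d=optics.camera("wrist");c=optics.get_calibration("wrist");K=c["intrinsics"];v,u=np.indices(d.shape)
P=np.stack([(u-K[0,2])/K[0,0]*d,-(v-K[1,2])/K[1,1]*d,-d,np.ones_like(d)],-1)@(T@c["T_tool_cam"]).T
m=(d>0)&(np.hypot(P[...,0]-.558,P[...,1]+.002)<.06)&(abs(P[...,2]-.0575)<.006)
q=P[m];print(len(q),np.median(q[:,2]),cv2.minEnclosingCircle((q[:,:2]*1000).astype(np.float32)))
E
python3 st.py
```

```text
9374 0.0586596079962934 ((559.2761840820312, 0.2532850205898285), 42.09260177612305)
t 2.575 p [0.5612 0.0038 0.1322] F [-0.4  -0.49 -0.15] w 0.0001 axis [ 7.9e-03  5.0e-04 -1.0e+00]
tool shift mm to lid centre at z=.110: [ 3.9 22.2 -5.4]
tilt fix rotvec (8deg units) [-0.053  0.     0.02 ]
```

```bash
python3 - <<'E'
from h import *
for i in range(8):
    s=monitor.observe();print(s["clock"],np.round(s["eef_pos"],4),np.round(s["qpos"],4),np.round(s["force"],2))
    optics.camera("top")
E
```

```text
2.575 [0.5612 0.0038 0.1322] [-8.5300e-02  1.1300e-01  1.7392e+00  1.2000e-03  1.2816e+00  1.0593e+00] [-0.4  -0.49 -0.15]
2.625 [0.5615 0.0037 0.1326] [-8.5300e-02  1.1260e-01  1.7388e+00  1.2000e-03  1.2815e+00  1.0593e+00] [ 0.65 -0.01  1.15]
2.675 [0.5615 0.0038 0.1327] [-8.5300e-02  1.1250e-01  1.7388e+00  1.2000e-03  1.2814e+00  1.0593e+00] [-0.99 -0.65  1.26]
2.725 [0.5615 0.0037 0.1326] [-8.5400e-02  1.1250e-01  1.7390e+00  1.2000e-03  1.2813e+00  1.0594e+00] [0.73 0.05 1.61]
2.775 [0.5614 0.0037 0.1324] [-8.5400e-02  1.1260e-01  1.7392e+00  1.2000e-03  1.2812e+00  1.0594e+00] [-0.04 -0.45  0.69]
2.825 [0.5612 0.0038 0.1322] [-8.5300e-02  1.1280e-01  1.7395e+00  1.2000e-03  1.2811e+00  1.0594e+00] [-0.3  -0.21  0.34]
2.875 [0.561  0.0038 0.1319] [-8.5400e-02  1.1300e-01  1.7398e+00  1.2000e-03  1.2811e+00  1.0594e+00] [-0.2   0.8   0.06]
2.925 [0.5608 0.0038 0.1316] [-8.5300e-02  1.1320e-01  1.7400e+00  1.2000e-03  1.2810e+00  1.0593e+00] [0.17 0.05 0.46]
```

```bash
python3 -m pendant '[[-1,4,0,-5,-0.05,0,0.02],[-1,0,10,0,0,0,0],[-1,0,10,0,0,0,0],[-1,0,6,0,0,0,0],[-1,0,3,0,0,0,0]]'; python3 st.py
```

```text
clock: 3.6
eef_pos: [0.5571, -0.0024, 0.0998]
orientation: [0.595, -0.384, 0.382, -0.594]
force: [0.6, 0.2, -0.5]
gripper_width: 0.0003
t 3.6 p [ 0.5571 -0.0024  0.0998] F [ 0.57  0.16 -0.48] w 0.0003 axis [-2.e-03  3.e-04 -1.e+00]
tool shift mm to lid centre at z=.110: [ -0.  -10.2   1. ]
tilt fix rotvec (8deg units) [ 0.013  0.    -0.008]
```

Centred to within about 1 mm, with the tips at about 75 mm. I'll go down slowly to contact.

```bash
python3 -m pendant '[[-1,0,5,1,0,0,0],[-1,0,5,0,0,0,0],[-1,0,3,0,0,0,0],[-1,0,3,0,0,0,0]]'; python3 st.py
```

```text
clock: 4.1
eef_pos: [0.5582, -0.0018, 0.0828]
orientation: [0.595, -0.384, 0.382, -0.594]
force: [-0.2, 0.1, -0.8]
gripper_width: 0.0
t 4.1 p [ 0.5582 -0.0018  0.0828] F [-0.25  0.07 -0.83] w 0.0 axis [-1.7e-03  3.0e-04 -1.0e+00]
tool shift mm to lid centre at z=.110: [  0.1 -27.2  -0.3]
tilt fix rotvec (8deg units) [ 0.011  0.    -0.007]
```

```bash
python3 -m pendant '[[-1,0,3,0,0,0,0],[-1,0,3,0,0,0,0],[-1,0,3,0,0,0,0],[-1,0,3,0,0,0,0]]'; python3 st.py
```

```text
clock: 4.6
eef_pos: [0.5583, -0.0018, 0.072]
orientation: [0.595, -0.384, 0.383, -0.594]
force: [-2.8, 0.1, 5.3]
gripper_width: -0.0
t 4.6 p [ 0.5583 -0.0018  0.072 ] F [-2.84  0.13  5.25] w -0.0 axis [-1.7e-03  1.0e-04 -1.0e+00]
tool shift mm to lid centre at z=.110: [ -0.  -38.   -0.4]
tilt fix rotvec (8deg units) [ 0.01   0.    -0.006]
```

The fingers are in contact and the lid is sliding at about 5 N, as expected. Home should be at about TCP z 0.063.

```bash
python3 -m pendant '[[-1,0,3,0,0,0,0],[-1,0,3,0,0,0,0],[-1,0,2,0,0,0,0]]'; python3 st.py
```

```text
clock: 4.97
eef_pos: [0.5583, -0.0018, 0.0647]
orientation: [0.595, -0.384, 0.383, -0.594]
force: [-3.0, -0.2, 4.6]
gripper_width: -0.0003
t 4.975 p [ 0.5583 -0.0018  0.0647] F [-2.99 -0.23  4.56] w -0.0003 axis [-1.7e-03  1.0e-04 -1.0e+00]
tool shift mm to lid centre at z=.110: [ -0.  -45.3  -0.4]
tilt fix rotvec (8deg units) [ 0.011  0.    -0.005]
```

```bash
python3 -m pendant '[[-1,0,2,0,0,0,0],[-1,0,2,0,0,0,0]]'; python3 st.py
```

```text
clock: 5.22
eef_pos: [0.5588, -0.0019, 0.0628]
orientation: [0.595, -0.383, 0.383, -0.594]
force: [-14.2, -0.6, 30.3]
gripper_width: -0.0001
t 5.225 p [ 0.5588 -0.0019  0.0628] F [-14.16  -0.57  30.28] w -0.0001 axis [-1.2e-03 -1.0e-04 -1.0e+00]
tool shift mm to lid centre at z=.110: [ -0.3 -47.2  -0.8]
tilt fix rotvec (8deg units) [ 0.009  0.    -0.003]
```

The force rose sharply to 30 N with the tips at 37.8 mm, which is the hard stop. I'll back straight off.

```bash
python3 -m pendant '[[-1,0,-2,0,0,0,0],[-1,0,-5,0,0,0,0],[-1,0,-20,0,0,0,0],[-1,0,-40,0,0,0,0],[-1,0,-40,0,0,0,0],[-1,0,-40,0,0,0,0],[-1,0,-30,0,0,0,0],[-1,0,-20,0,0,0,0],[-1,0,0,0,0,0,0]]'; python3 st.py
python3 - <<'E'
from h import *
for n,pts in(("side",[(271,152),(319,211),(343,316)]),("top",[(194,202),(453,222)])):
    p,d=optics.camera(n);cv2.imwrite(f"pics/{n}2.png",p);P=cloud(n,d)
    c=np.array([.558,-.002,.038])
    q=P[(d>0)&(np.hypot(P[...,0]-c[0],P[...,1]-c[1])<.055)&(P[...,2]>.030)&(P[...,2]<.075)]
    print(n,len(q),np.percentile(q[:,2],[5,50,95]).round(4),cv2.minEnclosingCircle((q[:,:2]*1000).astype(np.float32)))
E
```

```text
clock: 6.35
eef_pos: [0.5595, -0.0019, 0.2742]
orientation: [-0.593, 0.381, -0.385, 0.595]
force: [0.1, 0.1, -0.8]
gripper_width: -0.0001
t 6.35 p [ 0.5595 -0.0019  0.2742] F [ 0.06  0.13 -0.8 ] w -0.0001 axis [ 5.8e-03 -7.0e-04 -1.0e+00]
tool shift mm to lid centre at z=.110: [ -1.  164.2  -2.2]
tilt fix rotvec (8deg units) [-0.036  0.     0.022]
side 932 [0.034  0.0382 0.0401] ((559.4042358398438, -1.7534770965576172), 42.82093811035156)
top 27 [0.0338 0.0367 0.0407] ((519.4761352539062, 1.947723388671875), 14.179409980773926)
```

View pics/side2.png

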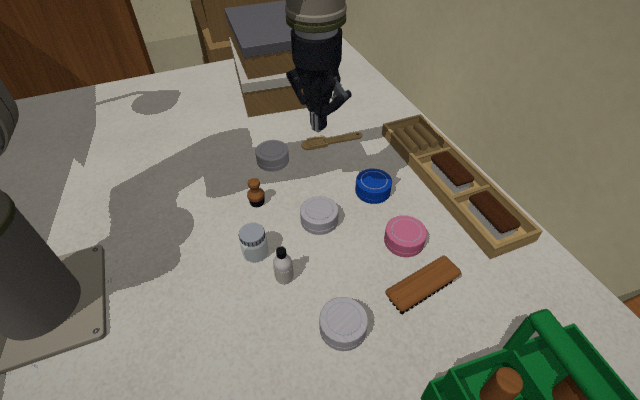

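The side view shows the tin at (319,215) shut, with no dark neck. Its top is at 38.2 mm and it hasn't moved. The neighbours stand at the same pixels as before, and the tips are about 21 cm above the tin.

```bash
python3 - <<'E'
from h import *
print(workorder.finish_job())
E
```

```text
the job is handed in; nothing more can be done
None
```

The raised lid is fully home, and I handed the job in at about 6.5 s of the 32 s allowed. The open tin was the middle aluminium one. I pressed the centre of its lid with the closed fingertips: it slid down at about 5 N, then the force rose to 30 N vertical at the hard stop, with the tips at 37.8 mm. I then backed straight up to about 21 cm above the tin.

- **Lid:** the side camera's depth put the top at 38.2 mm (38 mm is shut), with no dark neck showing.
- **Tin position:** the side camera put the tin about 1–2 mm from its first estimate, which is within the calibration error. A sideways force of about 14 N also built up on the tool at the stop.
- **Other things:** in the side picture the shut tins, jar, brush, horn, dauber, bottle and look-alikes stood where they were before. I judged this by eye.
- **Failed check:** the final top view was no use because the hand hid the tin, so the shut-lid reading comes from the side camera, agreeing with the contact height.

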